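# Rock a printing block into a sprung proofing bed and turn the keeper over it

## Robot

A 7-joint arm with a two-finger parallel gripper is mounted at the origin on the work surface; the furniture and walls round the work are solid. World frame = base frame: x ahead of the robot, y to its left, z up, the work surface at z = 0. Lengths are in m, angles in rad, forces in N, time in s.
With the tool pointing down it reaches from about 0.425 to 1.025 m from the base axis. Payload 9.4 kg.
Tool frame: the origin (TCP) lies midway between the tips of the shut fingers; the grasp point (between the pads) lies 19 mm behind it; z points along the fingers, y is the line along which they close (so a half turn about z gives the same grasp; the last joint's range is limited). The gripper opens to 85 mm and grips with 20 to 120 N. Pads are 22 mm wide; open, the fingers measure 114 mm over their backs; the gripper's body (76 mm by 85 mm) begins 54 mm behind the grasp point. The pads swing forward as they close: fully open they stand 13 mm farther back than shut.
Start: joints at [1.264, 0.599, -0.003, 1.599, 0.002, 0.943, -0.08], TCP at [0.165, -0.706, 0.231] pointing down, gripper open.
Joint ranges: [-2.57, 2.57], [-0.35, 1.97], [-1.29, 1.29], [0.11, 2.56], [-1.05, 4.19], [0.11, 1.86], [-2.63, 2.63]. Speed limits (rad/s): [2.22, 2.22, 3.01, 3.01, 3.14, 3.14, 3.14].

## Interface

Orientations are given as [roll, pitch, yaw] about the fixed x, y, z axes, in that order (R = Rz(yaw) Ry(pitch) Rx(roll)).
In Python, from workcell import * gives the robot as it stands.
- The arm moves only by the tool drive_tool, never from a script. Its argument "commands" is a list that holds one entry, the list of rows, each a list of 6 numbers: the shift along the tool's x, y, z normalised to -1 to 1, where 1 is 20 mm, then the turn, a rotation vector about the tool's x, y, z normalised to -1 to 1, where 1 is pi rad. A call has 1 to 5 rows; each row shifts and turns the commanded pose from where the row before left it, along the tool's axes as they then stand; what a row does not reach is not made up. A row lasts 1/10 s, in which the tool goes at most 50 mm and 8.59 degrees, less where a joint would pass 70% of its speed; a pose out of reach is approached as far as the arm can. A call with a number of a shift or a turn outside -1 to 1 is refused whole. A call with a gripper value outside its range is refused whole. "fingers" is the closure in counts, from 0 (fully open) to 255 (shut), set as the call begins (left out, the last holds). The fingers move at their own pace and stop on an object; "grip_force" is the grip in N (left out, the last holds). Time passes only in rows, so rows that do not move let the fingers close. It gives the time, the measured TCP pose, the force, the opening and the grip force at its end, in the units of the state.
- sense(): the state, without advancing time (a new reading comes with each control period).
- get_image(name): name is "scene" or "top" or "wrist"; returns a dict with "pixels" (420x560x3 uint8, red, green, blue), "intrinsics" (3x3 intrinsics, pixels), "eye" and "rotation" of the camera in the world. Camera axes: x right, y down, z forward; pixel columns grow to the right and rows downward; lengths in m; the calibration is good to about 2 mm. The wrist camera is an equidistant fisheye: a pixel r from the principal point sees the ray r / f radians off the axis. A picture is of the moment at which its call begins. There is no depth.
- sign_off(): hands the job in; it is judged then, once.
The state is a dict: "time": time; "qpos": joint angles; "dq": joint speeds; "joint_torque": joint torques, N m; "eef_pos": TCP position; "eef_rot": TCP orientation; "contact_force": force on the tool from outside, world axes, zero at the start; "wrist_torque": the same for the moment, N m; "gripper_width": finger opening in m; "grasp_force": force on a finger pad.
Only numpy, scipy, OpenCV 4.12 (cv2) and the standard library are available. Lean on these libraries where they do the work, as an engineer would, in place of code of your own. Each camera call takes 0.05 s, during which the arm holds its last target. There are 200 camera calls.

## Task

Mount the wooden printing block, carved face up, in the metal proofing bed: push one end of it under the lip of the sprung brass bar and against its spring, then rock the other end down behind the fixed stop until the block lies flat and fully home. Then swing the brass keeper all the way over the block's ledge, so that tacky paper cannot pull the block out. Work gently, without forcing or jamming the block, and leave the other things on the bench where they stand.

Things in the scene. Friction and masses are not known exactly. Their poses are not given: they have to be found in the camera images.
- block_center (a point): Centre (half-way up) of the loose wooden printing block, 120 (x) x 60 (y) x 32 (z) mm, about 0.2 kg, dark carved face up. Its foot is 12 mm thick and full length; above it the body is 96 mm long, leaving a ledge 12 mm long and 12 mm high at each end. Flat upright sides, to grip across the 60 mm. Both ends are alike: either may go under the lip.
- block: The same block: centre of its underside, same axes. It is bruised when the contact forces between it and the bed (with bar, stop and keeper) add up to more than 60 N.
- seat (a point): Where the block's centre lies when home in the proofing bed. x runs along the pocket from the sprung brass bar (-x, far from the robot) to the fixed dark steel stop (+x); z up. The bed surface is 16 mm below this point and 16 mm above the table. The stop has its inner face at x = +60 mm and stands 11 mm above the bed surface. Friction at the ends: bringing the block home takes 5 to 15 N downward.
- bed: Proofing bed, a grey metal plate 225 x 124 mm fixed to the table; origin on the table 32 mm under the seat point, same axes. Dark steel side cheeks 12 mm above the bed surface leave the block 1 mm of play each side (3 mm bevel along their inner top edges), at x = -80 to -30 and +34 to +60 mm; between them the sides are open for fingers.
- lip (a point): Middle of the lower edge of the lip on the sprung brass bar, 14.5 mm above the bed surface; lip 6 mm thick, jutting 5 mm to +x over the bar's face. At rest the face is at x = -56 mm from the seat point, so the pocket is 4 mm shorter than the block. The bar yields 7.5 mm to -x (then a hard end), pushing back with 3 N plus 0.9 N a mm. A block tilted 11 to 16 degrees goes under it.
- keeper (a joint): Angle of the flat brass keeper, pivoted on an upright pin on the stop, 75 mm from the seat point along its +x. Its hub reaches 22 mm above the bed surface. Near 0 its tongue is clear of the pocket; at 1.4 rad (end stop) it points to the bar and covers 8 mm of the ledge, 2 mm above it. Grows counter-clockwise from above; 0.06 N m of friction. A block that is not home stops it.
- keeper_knob (a point): Middle of the upright round brass knob (13 mm across, 17 mm tall, its top 47 mm above the table) at the end of the keeper's flat lever (8 mm wide, its top 12 mm below the knob's), 40 mm from the pivot, opposite the tongue. Open, the knob lies on the pivot's -y side in the seat's axes; turned over, on its +x side. It can be pushed round, or pinched from above.
- mug: Bystander, to be left alone: white patterned china mug, 95 mm tall; origin under its centre.
- tape: Bystander, to be left alone: roll of grey cloth tape lying flat, 97 mm across, 48 mm high; origin under its centre.
- tin: Bystander, to be left alone: flat round metal tin with pins in it, 88 mm across, 26 mm high; origin under its centre.
Things that resemble listed ones, but are neither listed nor needed, are in the scene too. Leave any purple or red look-alike of the block alone.

How it is judged:
By the outcome, as a careful person would: the job done as asked, in the order asked, and still so for the second after the job is handed in, with the robot touching nothing.
It also fails if it takes over 72 s, if anything falls off the work surface, if the arm or the gripper's body presses on something with over 40 N, if the wrist force passes 120 N, or if a joint passes its speed limit or range.

## Working session

There is one attempt and no reset: what is moved stays moved. The work goes in short steps, Python scripts to look and compute and a tool call to move; the robot and the scene stay as the last step left them, time stands still between calls to the robot, and variables do not carry over. Pictures are saved under pics/ and viewed, at most 10 in all, crops included, and the job is handed in when it is done.

Besides the shell and the picture viewer there is one more tool, called after "Call:" as name(argument=value, ...), one argument or row to a line, values as JSON. drive_tool: Moves the arm, as the interface text tells. Its arguments: {"type":"object","properties":{"commands":{"type":"array"},"fingers":{"type":"number"},"grip_force":{"type":"number"}},"required":["commands"]}

```bash
mkdir -p pics; cat > h.py <<'E'
from workcell import *
import numpy as np, cv2
from scipy.spatial.transform import Rotation as R
def snap(n,f):
    d=get_image(n); cv2.imwrite('pics/'+f,d['pixels'][:,:,::-1]); np.savez('pics/'+f+'.npz',**{k:np.array(v) for k,v in d.items()}); return d
def ray(d,u,v,fish=False):
    K=np.array(d['intrinsics']); x=(u-K[0,2])/K[0,0]; y=(v-K[1,2])/K[1,1]
    if fish:
        r=np.hypot(x,y); c=np.array([x*np.sin(r)/max(r,1e-9),y*np.sin(r)/max(r,1e-9),np.cos(r)])
    else: c=np.array([x,y,1.])
    return np.array(d['eye']),np.array(d['rotation'])@c
def onz(d,u,v,z,fish=False):
    e,r=ray(d,u,v,fish); return e+r*(z-e[2])/r[2]
def proj(d,p):
    c=np.array(d['rotation']).T@(np.array(p)-d['eye']); K=np.array(d['intrinsics']); return (K@(c/c[2]))[:2]
def load(f): return dict(np.load('pics/'+f+'.npz'))
E
python3 - <<'E'
from h import *
a=snap('top','t0.png');b=snap('scene','s0.png')
for d in(a,b):print(d['eye'],d['rotation'],d['intrinsics'])
print(sense())
E
```

```text
[ 0.42038529 -0.07310574  1.0008467 ] [-3.01755209 -0.02490671 -1.57696848] [[387.50229999   0.         282.26568544]
 [  0.         387.50229999 215.51891568]
 [  0.           0.           1.        ]]
[-0.23441523  0.37648258  1.18599145] [-2.49402722 -0.01442826 -2.07848488] [[467.7955855    0.         291.98417977]
 [  0.         467.7955855  211.65167547]
 [  0.           0.           1.        ]]
{'time': 0.1, 'qpos': array([ 1.26431267,  0.60003546, -0.00253525,  1.60004533,  0.00181006,
        0.94288123, -0.07981677]), 'dq': array([-2.92662309e-04, -1.15036434e-03, -3.46615006e-05, -2.38336948e-03,
       -1.51005526e-03,  1.62126052e-03, -8.35600514e-04]), 'joint_torque': array([ 5.81566608e-03, -7.77994609e+01,  1.57014314e+00, -2.58620560e+01,
        1.26758116e-02,  5.46979340e-03, -2.21708348e-06]), 'eef_pos': array([ 0.16501816, -0.70554781,  0.23051203]), 'eef_rot': array([-3.14023240e+00,  1.40664001e-04,  2.29824679e-01]), 'contact_force': array([-0.5704126 , -0.22174501,  0.46473824]), 'wrist_torque': array([-0.02437935, -0.02431934, -0.04724674]), 'grasp_force': 0.0, 'gripper_width': 0.08557822441621342}
```

```bash
sed -i "s/np.array(d\['rotation'\])/R.from_euler('xyz',d['rotation']).as_matrix()/" h.py
```

```text
(no output)
```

View pics/t0.png

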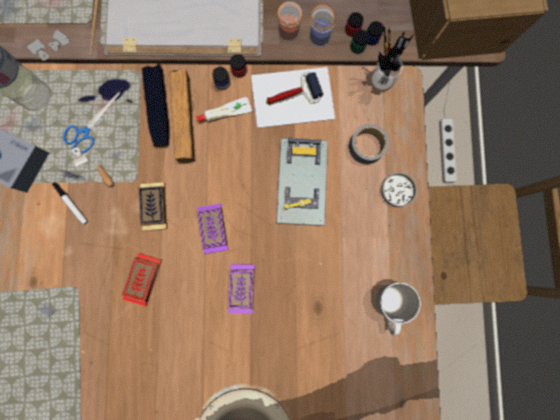

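View pics/s0.png

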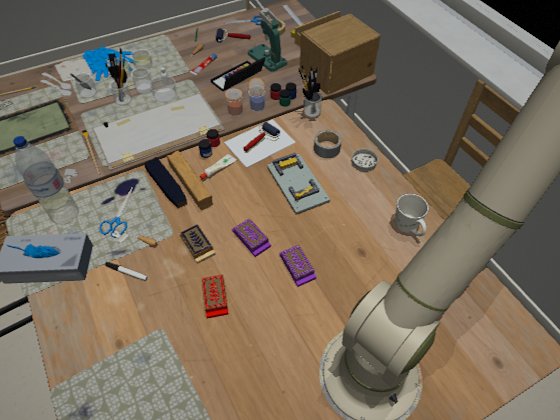

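```bash
python3 - <<'E'
from h import *
d=load('t0.png');p=d['pixels'][:,:,::-1]
hsv=cv2.cvtColor(p,cv2.COLOR_BGR2HSV)
A=cv2.resize(p[175:240,120:185],(390,390),interpolation=2)
B=cv2.resize(p[133:230,265:340],(390*75//97*1,390),interpolation=2)
cv2.imwrite('pics/c1.png',np.hstack([A,B]))
b=load('s0.png')
for n,(u,v) in dict(block=(152,206)).items(): print(n,onz(d,u,v,.032))
print('bed cands',[onz(d,u,v,.016).round(4) for u,v in((283,139),(328,140),(323,224),(277,223))])
# gray-ish plate mask
m=((hsv[...,0]>60)&(hsv[...,0]<110)&(hsv[...,1]>12)).astype('uint8');m[:, :265]=0;m[:,340:]=0;m[:130]=0;m[232:]=0
m=cv2.morphologyEx(m,cv2.MORPH_CLOSE,np.ones((5,5)))
cs=cv2.findContours(m,0,2)[0];c=max(cs,key=cv2.contourArea);r=cv2.minAreaRect(c);print(r)
q=np.array([onz(d,*x,.016)[:2] for x in cv2.boxPoints(r)]);print(q.round(4),q.mean(0),[np.linalg.norm(q[i]-q[i-1]) for i in range(4)])
E
```

```text
block [0.5661171  0.22852862 0.032     ]
bed cands [array([ 0.7456, -0.1016,  0.016 ]), array([ 0.7431, -0.2201,  0.016 ]), array([ 0.5208, -0.2026,  0.016 ]), array([ 0.5238, -0.0848,  0.016 ])]
((301.88494873046875, 181.37539672851562), (45.283790588378906, 83.73304748535156), 2.2906100749969482)
[[ 0.5256 -0.0863]
 [ 0.7466 -0.0962]
 [ 0.7419 -0.2153]
 [ 0.5206 -0.2022]] [ 0.63366598 -0.15000116] [np.float64(0.11599800715141735), np.float64(0.2211735442297635), np.float64(0.11923475144066985), np.float64(0.2217334603640896)]
```

View pics/c1.png

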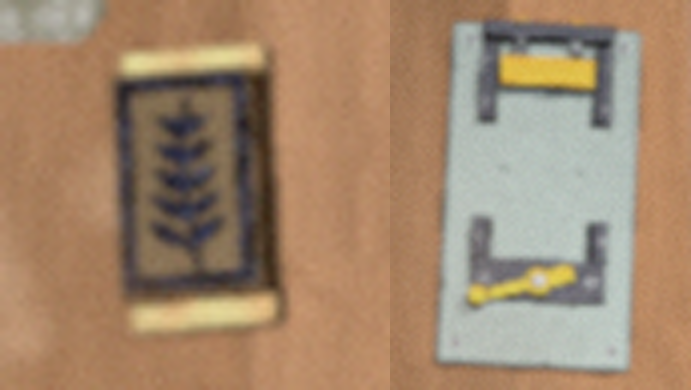

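```bash
python3 - <<'E'
from h import *
d=load('t0.png')
P=np.array([onz(d,120+x/6,175+y/6,.012)[:2] for x,y in((118,52),(265,43),(280,322),(130,332))])
print(P.round(4),P.mean(0),[np.linalg.norm(P[i]-P[i-1]).round(4) for i in range(4)],np.arctan2(*(P[0]-P[3])[::-1]),np.arctan2(*(P[1]-P[2])[::-1]))
E
```

```text
[[0.6273 0.2683]
 [0.6312 0.2058]
 [0.5108 0.1957]
 [0.5068 0.2586]] [0.56902695 0.23209628] [np.float64(0.121), np.float64(0.0626), np.float64(0.1209), np.float64(0.063)] 0.08048755738775994 0.08344817455895413
```

Call:
drive_tool(
  commands=[
    [[1,-0.8,0,0,0,0],[1,-0.8,0,0,0,0],[1,-0.8,0,0,0,0],[1,-0.8,0,0,0,0],[1,-0.8,0,0,0,0]],
  ],
)

```text
time: 0.6
eef_pos: [0.2447, -0.6042, 0.2309]
eef_rot: [-3.141, 0.0, 0.23]
contact_force: [0.3, 0.5, 0.4]
gripper_width: 0.0859
grasp_force: 0.0
```

Call:
drive_tool(
  commands=[
    [[1,-0.8,0,0,0,0],[1,-0.8,0,0,0,0],[1,-0.8,0,0,0,0],[1,-0.8,0,0,0,0],[1,-0.8,0,0,0,0]],
  ],
)

```text
time: 1.1
eef_pos: [0.3239, -0.5035, 0.231]
eef_rot: [-3.141, 0.0, 0.23]
contact_force: [1.2, -1.0, 0.4]
gripper_width: 0.0855
grasp_force: 0.0
```

Call:
drive_tool(
  commands=[
    [[1,-0.8,0,0,0,0],[1,-0.8,0,0,0,0],[1,-0.8,0,0,0,0],[1,-0.8,0,0,0,0],[1,-0.8,0,0,0,0]],
  ],
)

```text
time: 1.6
eef_pos: [0.4029, -0.4029, 0.231]
eef_rot: [-3.141, 0.0, 0.23]
contact_force: [-0.2, -1.4, -0.7]
gripper_width: 0.0853
grasp_force: 0.0
```

Call:
drive_tool(
  commands=[
    [[1,-0.8,0,0,0,0],[1,-0.8,0,0,0,0],[1,-0.8,0,0,0,0],[1,-0.8,0,0,0,0],[1,-0.8,0,0,0,0]],
  ],
)

```text
time: 2.1
eef_pos: [0.4821, -0.3023, 0.231]
eef_rot: [-3.141, 0.0, 0.23]
contact_force: [0.2, -1.3, 0.9]
gripper_width: 0.0854
grasp_force: 0.0
```

Call:
drive_tool(
  commands=[
    [[1,-0.8,0,0,0,-0.03],[1,-0.8,0,0,0,0.03],[1,-0.8,0,0,0,0.03],[1,-0.8,0,0,0,0.03],[1,-0.8,0,0,0,0.03]],
  ],
)

```text
time: 2.6
eef_pos: [0.5645, -0.205, 0.231]
eef_rot: [-3.141, 0.001, -0.057]
contact_force: [0.6, -0.0, 0.1]
gripper_width: 0.0853
grasp_force: 0.0
```

```bash
python3 - <<'E'
from h import *
d=snap('wrist','w0.png');print(d['eye'],d['rotation'],d['intrinsics'],sense()['eef_pos'])
E
```

```text
[ 0.63704917 -0.20941003  0.37368666] [ 2.85310109e+00  7.00639110e-04 -1.62837131e+00] [[325.1922621    0.         281.10991731]
 [  0.         325.1922621  208.93653519]
 [  0.           0.           1.        ]] [ 0.56832986 -0.20107612  0.23100305]
```

View pics/w0.png

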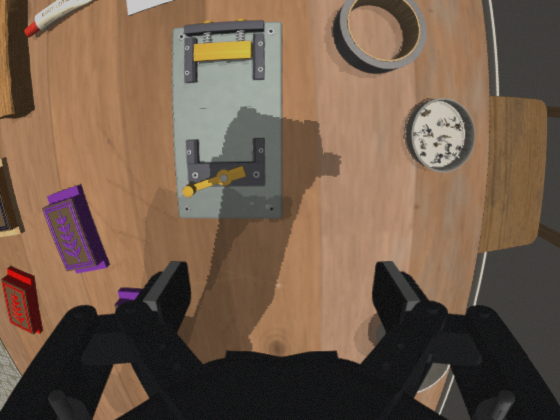

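```bash
cat > bed.py <<'E'
from h import *
def bed(f,fish,box):
    d=load(f);p=np.ascontiguousarray(d['pixels'][:,:,::-1]).astype(int)
    x0,x1,y0,y1=box
    m=((p[...,1]>=p[...,2]+4)&(p[...,1]>25)).astype('uint8')   # green>=red : plate, not wood/brass
    M=np.zeros_like(m);M[y0:y1,x0:x1]=m[y0:y1,x0:x1]
    M=cv2.morphologyEx(M,cv2.MORPH_OPEN,np.ones((3,3)));
    cs=cv2.findContours(M,0,cv2.CHAIN_APPROX_NONE)[0];c=max(cs,key=cv2.contourArea)
    w=np.array([onz(d,u,v,.016,fish)[:2] for u,v in c[:,0]])
    r=cv2.minAreaRect((w*1000).astype('float32'));print('plate',r)
    b=np.zeros_like(m);b=((p[...,2]>p[...,0]+50)&(p[...,1]>p[...,0]+40)&(p[...,2]>90)).astype('uint8')
    cs=cv2.findContours(b[y0:y1,x0:x1],0,2)[0]
    for c in cs:
        if cv2.contourArea(c)>60:
            rr=cv2.minAreaRect(c+np.array([x0,y0]));print('brass px',rr)
    return d
if __name__=='__main__':
    d=bed('w0.png',True,(165,292,10,228))
    for n,u,v,z in(('TL',174,29,.016),('TR',281,23,.016),('BR',282,217,.016),('BL',182,218,.016),('hub',222.5,178,.038),('knob',188,190,.047),('knobbase',188,191,.035),('barL',194,60,.036),('barR',251,56,.036),('chkUR',265,79,.028),('chkUL',186,82,.028),('chkLL',187,142,.028),('chkLR',264,139,.028)):print(n,onz(d,u,v,z,True).round(4))
E
python3 bed.py
```

```text
plate ((635.6456909179688, -147.65347290039062), (120.23683166503906, 220.06825256347656), 86.68783569335938)
brass px ((187.5, 191.0), (10.0, 11.0), 90.0)
brass px ((218.80770874023438, 178.03843688964844), (14.904824256896973, 51.77465057373047), 78.69007110595703)
brass px ((222.04238891601562, 50.34788513183594), (17.57804298400879, 58.3770751953125), 87.1375961303711)
TL [ 0.7484 -0.0951  0.016 ]
TR [ 0.741 -0.215  0.016]
BR [ 0.5213 -0.2035  0.016 ]
BL [ 0.5266 -0.0842  0.016 ]
hub [ 0.5754 -0.1433  0.038 ]
knob [ 0.5668 -0.1063  0.047 ]
knobbase [ 0.5631 -0.1023  0.035 ]
barL [ 0.7037 -0.1221  0.036 ]
barR [ 0.7013 -0.1821  0.036 ]
chkUR [ 0.6766 -0.1946  0.028 ]
chkUL [ 0.6821 -0.1097  0.028 ]
chkLL [ 0.6164 -0.1053  0.028 ]
chkLR [ 0.6128 -0.1896  0.028 ]
```

Call:
drive_tool(
  commands=[
    [[-0.05,-1,0.1,0,0,0],[-0.05,-1,0.2,0,0,0],[-0.05,-1,0.2,0,0,0],[-0.05,-1,0.2,0,0,0],[-0.05,-1,0.2,0,0,0]],
  ],
)

```text
time: 3.15
eef_pos: [0.5642, -0.1052, 0.2128]
eef_rot: [-3.142, 0.001, -0.052]
contact_force: [0.5, 0.3, 0.0]
gripper_width: 0.085
grasp_force: 0.0
```

Call:
drive_tool(
  commands=[
    [[-0.05,-1,0.2,0,0,0],[-0.05,-1,0.2,0,0,0],[-0.05,-1,0.2,0,0,0],[-0.05,-1,0.2,0,0,0],[-0.05,-1,0.2,0,0,0]],
  ],
)

```text
time: 3.65
eef_pos: [0.5646, -0.0051, 0.1929]
eef_rot: [3.142, 0.0, -0.053]
contact_force: [-0.1, -0.1, 0.2]
gripper_width: 0.0853
grasp_force: 0.0
```

Call:
drive_tool(
  commands=[
    [[-0.05,-1,0.2,0,0,0],[-0.05,-1,0.2,0,0,0],[-0.05,-1,0.2,0,0,0],[-0.05,-1,0.2,0,0,0],[-0.05,-1,0.2,0,0,0]],
  ],
)

```text
time: 4.15
eef_pos: [0.5649, 0.095, 0.1729]
eef_rot: [3.141, 0.001, -0.052]
contact_force: [0.1, 0.5, -0.1]
gripper_width: 0.0854
grasp_force: 0.0
```

Call:
drive_tool(
  commands=[
    [[-0.05,-1,0.2,0,0,0],[-0.05,-1,0.2,0,0,0],[-0.05,-1,0.2,0,0,0],[-0.05,-1,0.2,0,0,-0.022],[-0.05,-1,0.2,0,0,-0.022]],
  ],
)

```text
time: 4.65
eef_pos: [0.564, 0.1955, 0.1529]
eef_rot: [3.141, 0.0, 0.092]
contact_force: [0.1, 0.2, -0.4]
gripper_width: 0.0853
grasp_force: 0.0
```

Call:
drive_tool(
  commands=[
    [[0,-0.6,0.2,0,0,0],[0,-0.6,0.2,0,0,0],[0,0,0,0,0,0]],
  ],
)

```text
time: 4.95
eef_pos: [0.5614, 0.22, 0.1445]
eef_rot: [-3.141, 0.001, 0.087]
contact_force: [-0.1, 0.6, -0.0]
gripper_width: 0.0853
grasp_force: 0.0
```

```bash
python3 - <<'E'
from h import *
d=snap('wrist','w1.png');s=sense();print(d['eye'],s['eef_pos'],s['eef_rot'])
E
```

```text
[0.63383254 0.22585732 0.28722328] [0.56169447 0.21862252 0.14487027] [3.14124143e+00 6.77883526e-04 8.58595098e-02]
```

View pics/w1.png

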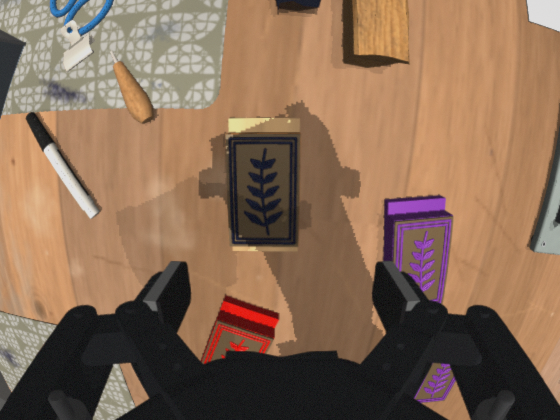

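```bash
python3 - <<'E'
from h import *
d=load('w1.png')
P=np.array([onz(d,u,v,.032,True)[:2] for u,v in((229.5,136.5),(298,136.5),(298,245),(230,245.5))])
c=P.mean(0);print(P.round(4),c,[np.linalg.norm(P[i]-P[i-1]).round(4) for i in range(4)],np.arctan2(*(P[0]+P[1]-P[2]-P[3])[::-1]))
t=R.from_euler('xyz',[3.14124143,.000678,.0858595]).inv().apply(np.r_[c,.005]-[.5617,.2186,.1449]);print(t/.02)
E
```

```text
[[0.614  0.2651]
 [0.6182 0.2115]
 [0.5277 0.2025]
 [0.5219 0.2605]] [0.57047707 0.23493154] [np.float64(0.0922), np.float64(0.0538), np.float64(0.091), np.float64(0.0582)] 0.07453854617337194
[ 0.51200419 -0.77839218  6.99438151]
```

Call:
drive_tool(
  commands=[
    [[0.23,-0.37,1,0,0,0],[0.22,-0.37,1,0,0,0.0025],[0,0,1,0,0,0],[0,0,1,0,0,0],[0,0,1,0,0,0]],
  ],
)

```text
time: 5.5
eef_pos: [0.5701, 0.2325, 0.0448]
eef_rot: [3.141, -0.0, 0.076]
contact_force: [-0.6, 0.2, 0.6]
gripper_width: 0.0858
grasp_force: 0.0
```

Call:
drive_tool(
  commands=[
    [[0,0,1,0,0,0],[0,0,0.7,0,0,0],[0,0,0.4,0,0,0],[0,0,0.35,0,0,0],[0,0,0,0,0,0]],
  ],
)

```text
time: 6.0
eef_pos: [0.5696, 0.2335, -0.0041]
eef_rot: [3.141, 0.001, 0.077]
contact_force: [-0.1, 0.4, 0.9]
gripper_width: 0.0855
grasp_force: 0.0
```

Call:
drive_tool(
  commands=[
    [[0,0,0,0,0,0],[0,0,0,0,0,0],[0,0,0,0,0,0],[0,0,0,0,0,0]],
  ],
  fingers=255,
  grip_force=50,
)

```text
time: 6.4
eef_pos: [0.5701, 0.2341, -0.0028]
eef_rot: [-3.141, -0.001, 0.077]
contact_force: [-0.8, -0.9, 6.5]
gripper_width: 0.0596
grasp_force: 55.1
```

Call:
drive_tool(
  commands=[
    [[0,0,-0.2,0,0,0],[0,0,-0.4,0,0,0],[0,0,-0.8,0,0,0],[0,0,-1,0,0,0],[0,0,-1,0,0,0]],
  ],
)

```text
time: 6.9
eef_pos: [0.5696, 0.2337, 0.0659]
eef_rot: [3.142, -0.0, 0.077]
contact_force: [0.2, 1.1, -1.9]
gripper_width: 0.0594
grasp_force: 54.3
```

Call:
drive_tool(
  commands=[
    [[0,0,1,0,0,0],[0,0,1,0,0,0],[0,0,0.8,0,0,0],[0,0,0.4,0,0,0],[0,0,0.2,0,0,0]],
  ],
)

```text
time: 7.4
eef_pos: [0.5692, 0.2336, -0.0029]
eef_rot: [3.141, 0.001, 0.077]
contact_force: [-13.0, -5.7, 52.6]
gripper_width: 0.0594
grasp_force: 60.6
```

Call:
drive_tool(
  commands=[
    [[0,0,0,0,0,0],[0,0,0,0,0,0],[0,0,-0.2,0,0,0],[0,0,-0.15,0,0,0]],
  ],
  fingers=0,
)

```text
time: 7.8
eef_pos: [0.5699, 0.2339, 0.0038]
eef_rot: [-3.141, -0.0, 0.077]
contact_force: [-0.0, -0.4, 0.4]
gripper_width: 0.0856
grasp_force: 0.0
```

Call:
drive_tool(
  commands=[
    [[0,0,0,0,0,0],[0,0,0,0,0,0],[0,0,0,0,0,0],[0,0,0,0,0,0]],
  ],
  fingers=255,
)

```text
time: 8.2
eef_pos: [0.5698, 0.2338, 0.0037]
eef_rot: [-3.142, -0.0, 0.077]
contact_force: [-1.4, 0.9, 6.2]
gripper_width: 0.0594
grasp_force: 54.2
```

Call:
drive_tool(
  commands=[
    [[0,0,-0.2,0,0,0],[0,0,-0.4,0,0,0],[0,0,-0.8,0,0,0],[0,0,-1,0,0,0],[0,0,-1,0,0,0]],
  ],
)

```text
time: 8.7
eef_pos: [0.5696, 0.2338, 0.0728]
eef_rot: [3.142, -0.0, 0.077]
contact_force: [-0.0, -0.2, -1.3]
gripper_width: 0.0592
grasp_force: 54.3
```

Call:
drive_tool(
  commands=[
    [[0,0,-0.5,0,0,0.021],[0,0,-0.5,0,0,0.021],[0.24,1,-0.15,0,0,0],[0.24,1,-0.15,0,0,0],[0.24,1,-0.15,0,0,0]],
  ],
)

```text
time: 9.2
eef_pos: [0.5809, 0.1726, 0.1017]
eef_rot: [-3.141, -0.001, -0.054]
contact_force: [0.1, -0.1, -1.8]
gripper_width: 0.0592
grasp_force: 54.4
```

Call:
drive_tool(
  commands=[
    [[0.24,1,-0.15,0,0,0],[0.24,1,-0.15,0,0,0],[0.24,1,-0.15,0,0,0],[0.24,1,-0.15,0,0,0],[0.24,1,-0.15,0,0,0]],
  ],
)

```text
time: 9.7
eef_pos: [0.5994, 0.0711, 0.1166]
eef_rot: [-3.141, -0.001, -0.055]
contact_force: [0.6, -1.4, -2.3]
gripper_width: 0.0591
grasp_force: 54.4
```

Call:
drive_tool(
  commands=[
    [[0.24,1,-0.15,0,0,0],[0.24,1,-0.15,0,0,0],[0.24,1,-0.15,0,0,0],[0.24,1,-0.15,0,0,0],[0.24,1,-0.15,0,0,0]],
  ],
)

```text
time: 10.2
eef_pos: [0.6178, -0.0301, 0.1316]
eef_rot: [-3.142, -0.001, -0.055]
contact_force: [0.0, 0.1, -3.1]
gripper_width: 0.0585
grasp_force: 54.4
```

Call:
drive_tool(
  commands=[
    [[0.24,1,0,0,0,0],[0.24,1,0,0,0,0],[0.24,1,0,0,0,0],[0.24,1,0,0,0,0],[0.24,1,0,0,0,0]],
  ],
)

```text
time: 10.7
eef_pos: [0.6363, -0.1312, 0.1315]
eef_rot: [3.142, -0.0, -0.055]
contact_force: [0.0, -0.4, -1.8]
gripper_width: 0.0594
grasp_force: 54.4
```

Call:
drive_tool(
  commands=[
    [[0.2,0.9,0,0,-0.036,0],[0,0,0,0,-0.036,0],[0,0,0,0,0,0]],
  ],
)

```text
time: 11.0
eef_pos: [0.6412, -0.1488, 0.1305]
eef_rot: [-3.141, 0.227, -0.055]
contact_force: [0.4, -0.1, -3.0]
gripper_width: 0.0593
grasp_force: 54.3
```

```bash
python3 - <<'E'
from h import *
d=snap('wrist','w2.png');s=sense();print(d['eye'],d['rotation'],s['eef_pos'],s['eef_rot'])
E
```

```text
[ 0.74383065 -0.15473772  0.25333355] [ 2.62684355e+00  6.95633080e-04 -1.62661619e+00] [ 0.64033331 -0.1482769   0.13017509] [-3.14125462  0.22456909 -0.0542555 ]
```

View pics/w2.png

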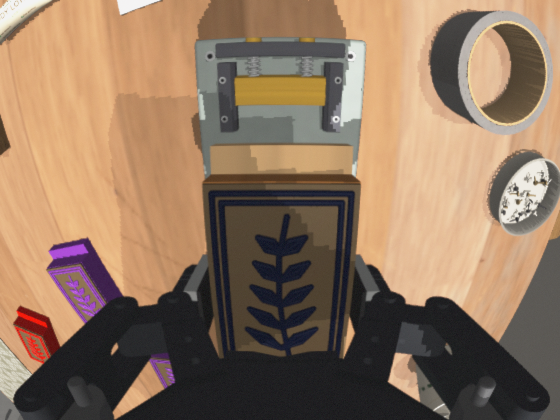

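```bash
cat > m2.py <<'E'
from h import *
d=load('w2.png');T=np.array([.64033,-.14828,.13018]);Q=R.from_euler('xyz',[-3.14125,.22457,-.05426])
e,_=ray(d,0,0,True);et=Q.inv().apply(e-T);print('eye tool',et)
def ont(u,v,zt):
    _,r=ray(d,u,v,True);r=Q.inv().apply(r);return et+r*(zt-et[2])/r[2]
for n,u,v,z in(('ledgeL',211,145,-.0083),('ledgeR',354,146,-.0083),('juncL',204,176,-.0083),('juncR',359,177,-.0083),('topL',205,184,-.0283),('topR',360,184,-.0283),('finL',208,270,-.0283),('finR',358,270,-.0283)):print(n,ont(u,v,z).round(4))
y=-.055;ax=np.array([[np.cos(y),np.sin(y)],[np.sin(y),-np.cos(y)]])
for n,u,v,z in(('lipL',235,105,.0365),('lipR',326,105,.0365),('lipTL',236,77,.0365),('lipTR',325,76,.0365),('chL',229,131,.028),('chR',333,131,.028),('chLin',238,131,.028),('chRin',326,131,.028),('plTL',196,40,.016),('plTR',365,40,.016),('plL',203,170,.016),('plR',358,170,.016)):
    p=onz(d,u,v,z,True);print(n,p.round(4),'tool-yaw xy',(ax@(p[:2]-T[:2])).round(4))
E
python3 m2.py
python3 - <<'E'
import cv2
p=cv2.imread('pics/w2.png')[30:190,190:375];cv2.imwrite('pics/c2.png',cv2.resize(p,None,fx=3.7,fy=3.7,interpolation=2))
E
```

```text
eye tool [ 0.07366996  0.00078597 -0.14315377]
ledgeL [ 0.0615 -0.0288 -0.0083]
ledgeR [ 0.061   0.0313 -0.0083]
juncL [ 0.0482 -0.0325 -0.0083]
juncR [ 0.0477  0.0341 -0.0083]
topL [ 0.049  -0.0273 -0.0283]
topR [ 0.0489  0.0297 -0.0283]
finL [ 0.0137 -0.0288 -0.0283]
finR [ 0.0136  0.0316 -0.0283]
lipL [ 0.7032 -0.1213  0.0365] tool-yaw xy [ 0.0613 -0.0304]
lipR [ 0.6998 -0.1823  0.0365] tool-yaw xy [0.0613 0.0307]
lipTL [ 0.7223 -0.1237  0.0365] tool-yaw xy [ 0.0805 -0.029 ]
lipTR [ 0.7197 -0.1821  0.0365] tool-yaw xy [0.0811 0.0294]
chL [ 0.6829 -0.1137  0.028 ] tool-yaw xy [ 0.0406 -0.0369]
chR [ 0.6788 -0.1883  0.028 ] tool-yaw xy [0.0406 0.0378]
chLin [ 0.6824 -0.1202  0.028 ] tool-yaw xy [ 0.0405 -0.0304]
chRin [ 0.6789 -0.1832  0.028 ] tool-yaw xy [0.0404 0.0327]
plTL [ 0.7511 -0.0943  0.016 ] tool-yaw xy [ 0.1076 -0.06  ]
plTR [ 0.7443 -0.2143  0.016 ] tool-yaw xy [0.1074 0.0602]
plL [ 0.6492 -0.0864  0.016 ] tool-yaw xy [ 0.0054 -0.0623]
plR [ 0.6422 -0.2107  0.016 ] tool-yaw xy [0.0053 0.0622]
```

View pics/c2.png

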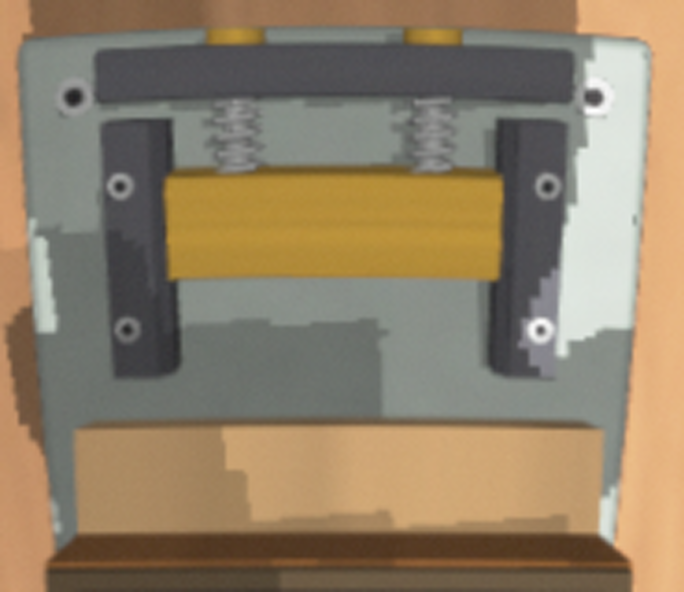

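Call:
drive_tool(
  commands=[
    [[0.16,-0.05,0.9,0,0,0],[0.16,0,0.9,0,0,0],[0.16,0,0.9,0,0,0],[0.16,0,0.9,0,0,0],[0.08,0,0.42,0,0,0]],
  ],
)

```text
time: 11.55
eef_pos: [0.634, -0.1466, 0.0481]
eef_rot: [-3.141, 0.226, -0.054]
contact_force: [0.0, 0.8, -2.5]
gripper_width: 0.0592
grasp_force: 54.4
```

Call:
drive_tool(
  commands=[
    [[0.08,0,0.4,0,0,0],[0,0,0,0,0,0]],
  ],
)

```text
time: 11.75
eef_pos: [0.6347, -0.1471, 0.0403]
eef_rot: [-3.141, 0.226, -0.054]
contact_force: [-0.3, -0.1, -2.2]
gripper_width: 0.0593
grasp_force: 54.4
```

```bash
cat > st.py <<'E'
from h import *
s=sense();y=-.055;T=s['eef_pos'];S=np.array([.6403+.0104*np.cos(y),-.1483+.0104*np.sin(y)])
dd=T[:2]-S;print('u %.4f lat %.4f h %.4f'%(dd@[np.cos(y),np.sin(y)],dd@[np.sin(y),-np.cos(y)],T[2]-.016),'rot',s['eef_rot'].round(4),'F',s['contact_force'].round(1),'t',s['time'],'w',s['gripper_width'])
E
python3 st.py
```

```text
u -0.0160 lat -0.0009 h 0.0243 rot [-3.1414  0.2262 -0.0543] F [-0.3 -0.1 -2.2] t 11.75 w 0.05929129220185594
```

Call:
drive_tool(
  commands=[
    [[0.03,0,0.15,0,0,0],[0.03,0,0.14,0,0,0],[0,0,0,0,0,0]],
  ],
)

```text
time: 12.05
eef_pos: [0.6351, -0.1473, 0.0347]
eef_rot: [3.142, 0.226, -0.055]
contact_force: [0.0, -0.3, -2.3]
gripper_width: 0.0593
grasp_force: 54.4
```

Call:
drive_tool(
  commands=[
    [[0.011,0,0.05,0,0,0],[0,0,0,0,0,0]],
  ],
)

```text
time: 12.25
eef_pos: [0.6351, -0.1473, 0.0336]
eef_rot: [3.142, 0.226, -0.055]
contact_force: [0.2, -0.4, -1.1]
gripper_width: 0.0588
grasp_force: 54.4
```

```bash
python3 st.py
```

```text
u -0.0156 lat -0.0007 h 0.0176 rot [ 3.1416  0.226  -0.0545] F [ 0.2 -0.4 -1.1] t 12.25 w 0.05882657732456142
```

Call:
drive_tool(
  commands=[
    [[0.12,0,-0.028,0,0,0],[0.12,0,-0.028,0,0,0],[0.12,0,-0.028,0,0,0],[0.12,0,-0.028,0,0,0],[0,0,0,0,0,0]],
  ],
)

```text
time: 12.75
eef_pos: [0.6454, -0.1478, 0.0336]
eef_rot: [-3.142, 0.226, -0.054]
contact_force: [0.0, 0.6, -2.8]
gripper_width: 0.059
grasp_force: 54.4
```

Call:
drive_tool(
  commands=[
    [[0.06,0,-0.014,0,0,0],[0.06,0,-0.014,0,0,0],[0,0,0,0,0,0]],
  ],
)

```text
time: 13.05
eef_pos: [0.6465, -0.148, 0.0336]
eef_rot: [-3.142, 0.228, -0.055]
contact_force: [-3.5, 0.2, 0.4]
gripper_width: 0.0593
grasp_force: 54.4
```

```bash
python3 st.py
```

```text
u -0.0043 lat -0.0007 h 0.0176 rot [-3.1416  0.2281 -0.0546] F [-3.5  0.2  0.4] t 13.05 w 0.059271802324677846
```

Call:
drive_tool(
  commands=[
    [[0.06,0,-0.014,0,0,0],[0.06,0,-0.014,0,0,0],[0,0,0,0,0,0]],
  ],
)

```text
time: 13.35
eef_pos: [0.649, -0.1481, 0.0336]
eef_rot: [-3.142, 0.228, -0.055]
contact_force: [-5.9, 0.7, 0.2]
gripper_width: 0.0592
grasp_force: 54.4
```

Call:
drive_tool(
  commands=[
    [[0.06,0,-0.014,0,0,0],[0.06,0,-0.014,0,0,0],[0,0,0,0,0,0]],
  ],
)

```text
time: 13.65
eef_pos: [0.6509, -0.1482, 0.0336]
eef_rot: [-3.141, 0.229, -0.055]
contact_force: [-8.3, 1.3, 1.5]
gripper_width: 0.0592
grasp_force: 54.5
```

```bash
python3 st.py
```

```text
u 0.0001 lat -0.0007 h 0.0176 rot [-3.1415  0.2294 -0.0546] F [-8.3  1.3  1.5] t 13.65 w 0.059221201240312264
```

Call:
drive_tool(
  commands=[
    [[0.05,0,-0.012,0,0,0],[0,0,0,0,0,0]],
  ],
)

```text
time: 13.85
eef_pos: [0.6516, -0.1482, 0.0336]
eef_rot: [-3.141, 0.23, -0.055]
contact_force: [-7.7, 1.1, 2.6]
gripper_width: 0.059
grasp_force: 54.5
```

Call:
drive_tool(
  commands=[
    [[0.011,0,0.07,0,0.0073,0],[0.011,0,0.07,0,0.0073,0],[0.011,0,0.07,0,0.0073,0],[0.011,0,0.07,0,0.0073,0],[0,0,0,0,0,0]],
  ],
)

```text
time: 14.35
eef_pos: [0.6509, -0.1482, 0.0279]
eef_rot: [-3.141, 0.138, -0.055]
contact_force: [-7.9, 0.6, 2.6]
gripper_width: 0.0594
grasp_force: 54.8
```

```bash
python3 st.py
```

```text
u 0.0001 lat -0.0007 h 0.0119 rot [-3.1414  0.1376 -0.0548] F [-7.9  0.6  2.6] t 14.35 w 0.05937018741815872
```

Call:
drive_tool(
  commands=[
    [[0.04,0,-0.005,0,0,0],[0.011,0,0.07,0,0.0073,0],[0.011,0,0.07,0,0.0073,0],[0,0,0,0,0,0]],
  ],
)

```text
time: 14.75
eef_pos: [0.6518, -0.1483, 0.0251]
eef_rot: [-3.141, 0.092, -0.055]
contact_force: [-9.4, 2.0, 3.0]
gripper_width: 0.059
grasp_force: 54.9
```

```bash
python3 st.py
```

```text
u 0.0011 lat -0.0007 h 0.0091 rot [-3.1414  0.0917 -0.0547] F [-9.4  2.   3. ] t 14.75 w 0.05902294915793371
```

Call:
drive_tool(
  commands=[
    [[0.005,0,0.07,0,0.0073,0],[0.005,0,0.07,0,0.0073,0],[0,0,0,0,0,0]],
  ],
)

```text
time: 15.05
eef_pos: [0.6517, -0.1483, 0.0223]
eef_rot: [-3.141, 0.046, -0.055]
contact_force: [-9.0, 1.3, 3.5]
gripper_width: 0.0592
grasp_force: 55.0
```

```bash
python3 st.py
```

```text
u 0.0010 lat -0.0007 h 0.0063 rot [-3.1415  0.0458 -0.0548] F [-9.   1.3  3.5] t 15.05 w 0.05924571806206701
```

Call:
drive_tool(
  commands=[
    [[0,0,0.06,0,0.0073,0],[0,0,0,0,0,0]],
  ],
)

```text
time: 15.25
eef_pos: [0.6517, -0.1483, 0.021]
eef_rot: [-3.141, 0.023, -0.055]
contact_force: [-8.4, 1.9, 3.4]
gripper_width: 0.0593
grasp_force: 54.9
```

Call:
drive_tool(
  commands=[
    [[0,0,0.06,0,0.0073,0],[0,0,0,0,0,0]],
  ],
)

```text
time: 15.45
eef_pos: [0.6518, -0.1482, 0.0198]
eef_rot: [-3.141, -0.0, -0.055]
contact_force: [-8.1, 0.5, 1.9]
gripper_width: 0.0593
grasp_force: 54.7
```

```bash
python3 st.py
```

```text
u 0.0011 lat -0.0007 h 0.0038 rot [-3.1415e+00 -2.0000e-04 -5.4700e-02] F [-8.1  0.5  1.9] t 15.45 w 0.05932091579020583
```

Call:
drive_tool(
  commands=[
    [[-0.05,0,0.01,0,0,0],[-0.05,0,0.01,0,0,0],[0,0,0,0,0,0]],
  ],
)

```text
time: 15.75
eef_pos: [0.6518, -0.1483, 0.0198]
eef_rot: [3.142, -0.003, -0.055]
contact_force: [-4.8, -0.1, 3.8]
gripper_width: 0.0593
grasp_force: 55.0
```

Call:
drive_tool(
  commands=[
    [[-0.02,0,0.03,0,0,0],[0,0,0,0,0,0]],
  ],
)

```text
time: 15.95
eef_pos: [0.6518, -0.1483, 0.0198]
eef_rot: [3.141, -0.004, -0.055]
contact_force: [-5.7, 1.0, 9.3]
gripper_width: 0.0588
grasp_force: 55.8
```

```bash
python3 st.py
```

```text
u 0.0011 lat -0.0007 h 0.0038 rot [ 3.1415 -0.0038 -0.0547] F [-5.7  1.   9.3] t 15.95 w 0.058839837712564076
```

Call:
drive_tool(
  commands=[
    [[-0.06,0,0,0,0,0],[-0.06,0,0,0,0,0],[0,0,0,0,0,0]],
  ],
)

```text
time: 16.25
eef_pos: [0.6506, -0.1482, 0.0198]
eef_rot: [3.141, -0.006, -0.055]
contact_force: [-1.8, 0.2, 6.5]
gripper_width: 0.0592
grasp_force: 55.2
```

```bash
python3 st.py
```

```text
u -0.0001 lat -0.0007 h 0.0038 rot [ 3.1414 -0.006  -0.0546] F [-1.8  0.2  6.5] t 16.25 w 0.05916088081267569
```

Call:
drive_tool(
  commands=[
    [[-0.02,0,0.02,0,0,0],[0,0,0.02,0,0,0],[0,0,0,0,0,0]],
  ],
)

```text
time: 16.55
eef_pos: [0.6506, -0.1482, 0.0197]
eef_rot: [3.141, -0.007, -0.055]
contact_force: [-1.7, 0.3, 12.8]
gripper_width: 0.0596
grasp_force: 56.2
```

```bash
python3 st.py
```

```text
u -0.0001 lat -0.0007 h 0.0037 rot [ 3.1414 -0.0068 -0.0546] F [-1.7  0.3 12.8] t 16.55 w 0.059552979300068955
```

Call:
drive_tool(
  commands=[
    [[0,0,0.02,0,0,0],[0,0,0,0,0,0]],
  ],
)

```text
time: 16.75
eef_pos: [0.6506, -0.1482, 0.0197]
eef_rot: [3.141, -0.007, -0.055]
contact_force: [-3.7, 0.9, 16.5]
gripper_width: 0.0589
grasp_force: 56.7
```

Call:
drive_tool(
  commands=[
    [[0,0,-0.03,0,0,0],[0,0,-0.03,0,0,0]],
  ],
)

```text
time: 16.95
eef_pos: [0.6503, -0.1482, 0.0198]
eef_rot: [3.141, -0.006, -0.055]
contact_force: [1.4, -0.1, 0.1]
gripper_width: 0.0589
grasp_force: 54.7
```

Call:
drive_tool(
  commands=[
    [[0,0,0,0,0,0],[0,0,0,0,0,0],[0,0,0,0,0,0],[0,0,-0.2,0,0,0],[0,0,-0.5,0,0,0]],
  ],
  fingers=0,
)

```text
time: 17.45
eef_pos: [0.6482, -0.1479, 0.0325]
eef_rot: [-3.141, -0.002, -0.054]
contact_force: [-0.6, 0.3, -0.5]
gripper_width: 0.0851
grasp_force: 0.0
```

Call:
drive_tool(
  commands=[
    [[0,0,-1,0,0,0],[0,0,-1,0,0,0],[0,0,-1,0,0,0],[-1,-0.3,-1,0,0,0],[-1,-0.3,-1,0,0,0]],
  ],
)

```text
time: 17.95
eef_pos: [0.6089, -0.1339, 0.1342]
eef_rot: [3.141, -0.004, -0.055]
contact_force: [-0.0, 0.6, 0.3]
gripper_width: 0.0854
grasp_force: 0.0
```

Call:
drive_tool(
  commands=[
    [[-1,-0.3,-0.5,0,0,0],[-1,-0.3,0,0,0,0],[0,0,0,0,0,0]],
  ],
)

```text
time: 18.25
eef_pos: [0.5675, -0.119, 0.144]
eef_rot: [-3.141, -0.003, -0.054]
contact_force: [-0.1, -0.3, -0.7]
gripper_width: 0.085
grasp_force: 0.0
```

```bash
python3 - <<'E'
from h import *
d=snap('wrist','w3.png');s=sense();print(d['eye'],d['rotation'],s['eef_pos'],s['eef_rot'])
E
```

```text
[ 0.63959379 -0.12313861  0.28690959] [ 2.85641951e+00  6.47898174e-04 -1.62567399e+00] [ 0.56913359 -0.11943151  0.14383391] [ 3.14154802 -0.00384885 -0.05408897]
```

View pics/w3.png

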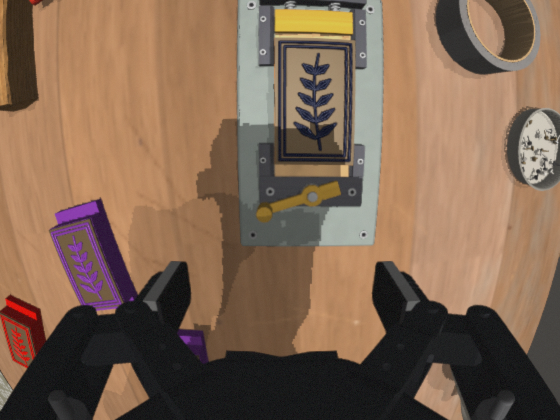

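```bash
python3 - <<'E'
from h import *
d=load('w3.png');s=sense();T=s['eef_pos'];Q=R.from_euler('xyz',s['eef_rot'])
k=onz(d,264,212.5,.047,True);h=onz(d,312,197,.038,True);print(k,h,np.hypot(*(k-h)[:2]),np.arctan2(*(k-h)[1::-1]))
print('block top',[onz(d,u,v,.048,True).round(4)[:2] for u,v in((276,40.5),(355,41),(352,164),(276,162.5))],'near foot edge',onz(d,313,177,.028,True))
print('stop/keeper', [Q.inv().apply(np.r_[p[:2],.038]-T)/.02 for p in(k,h)],T)
E
```

```text
[ 0.56723483 -0.10577847  0.047     ] [ 0.57523866 -0.1439377   0.038     ] 0.03898958429706334 1.7775474303147962
block top [array([ 0.6964, -0.1224]), array([ 0.695 , -0.1803]), array([ 0.6019, -0.1743]), array([ 0.6056, -0.1173])] near foot edge [ 0.58936584 -0.14612871  0.028     ]
stop/keeper [array([-0.15207092, -0.6767569 ,  5.29111901]), array([0.35068104, 1.2067785 , 5.29313811])] [ 0.56913359 -0.11943151  0.14383391]
```

Call:
drive_tool(
  commands=[
    [[-0.15,-0.68,0.9,0,0,0],[0,0,1,0,0,0],[0,0,1,0,0,0],[0,0,1,0,0,0],[0,0,0,0,0,0]],
  ],
  fingers=160,
  grip_force=20,
)

```text
time: 18.8
eef_pos: [0.5674, -0.106, 0.0626]
eef_rot: [-3.141, -0.0, -0.054]
contact_force: [-0.0, 0.1, 1.2]
gripper_width: 0.0317
grasp_force: 0.0
```

Call:
drive_tool(
  commands=[
    [[0,0,0.5,0,0,0],[0,0,0.5,0,0,0],[0,0,0.35,0,0,0],[0,0,0,0,0,0]],
  ],
)

```text
time: 19.2
eef_pos: [0.5675, -0.1059, 0.0369]
eef_rot: [-3.142, -0.002, -0.054]
contact_force: [0.6, -0.1, 0.1]
gripper_width: 0.0318
grasp_force: 0.0
```

Call:
drive_tool(
  commands=[
    [[0,0,0,0,0,0],[0,0,0,0,0,0],[0,0,0,0,0,0]],
  ],
  fingers=255,
)

```text
time: 19.5
eef_pos: [0.5679, -0.1056, 0.038]
eef_rot: [-3.141, -0.003, -0.054]
contact_force: [0.2, 2.4, -0.4]
gripper_width: 0.0117
grasp_force: 19.5
```

```bash
python3 - <<'E'
from h import *
s=sense();T=s['eef_pos'];Q=R.from_euler('xyz',s['eef_rot']);print(T,s['eef_rot'],s['gripper_width'],s['contact_force'])
c=np.array([.5752,-.1439]);a0=1.7775
off=T[:2]-(c+.04*np.array([np.cos(a0),np.sin(a0)]));print('off',off)
p=T
for a in np.linspace(a0,1.516+1.42,11)[1:]:
    q=np.r_[c+.04*np.array([np.cos(a),np.sin(a)])+off,T[2]];print((Q.inv().apply(q-p)/.02).round(2));p=q
E
```

```text
[ 0.56789662 -0.10557723  0.03796329] [-3.14124849 -0.00337078 -0.05413582] 0.011682708112880313 [ 0.19384107  2.39817756 -0.36097315]
off [ 0.00090602 -0.00082574]
[-0.22  0.07 -0.  ]
[-0.21  0.1  -0.  ]
[-0.2   0.12 -0.  ]
[-0.18  0.14 -0.  ]
[-0.16  0.16 -0.  ]
[-0.14  0.18 -0.  ]
[-0.12  0.2  -0.  ]
[-0.1   0.21 -0.  ]
[-0.07  0.22 -0.  ]
[-0.05  0.23 -0.  ]
```

Call:
drive_tool(
  commands=[
    [[-0.22,0.07,0,0,0,0],[-0.21,0.1,0,0,0,0],[-0.2,0.12,0,0,0,0],[0,0,0,0,0,0]],
  ],
)

```text
time: 19.9
eef_pos: [0.5542, -0.1108, 0.0379]
eef_rot: [-3.141, -0.003, -0.054]
contact_force: [-1.0, 4.4, 3.5]
gripper_width: 0.0118
grasp_force: 19.9
```

Call:
drive_tool(
  commands=[
    [[-0.18,0.14,0,0,0,0],[-0.16,0.16,0,0,0,0],[-0.14,0.18,0,0,0,0],[0,0,0,0,0,0]],
  ],
)

```text
time: 20.3
eef_pos: [0.543, -0.1193, 0.0377]
eef_rot: [-3.141, -0.0, -0.054]
contact_force: [-2.7, 6.3, 5.4]
gripper_width: 0.0111
grasp_force: 20.2
```

Call:
drive_tool(
  commands=[
    [[-0.12,0.2,0,0,0,0],[-0.1,0.21,0,0,0,0],[0,0,0,0,0,0]],
  ],
)

```text
time: 20.6
eef_pos: [0.5365, -0.1273, 0.0375]
eef_rot: [-3.141, 0.003, -0.054]
contact_force: [-8.0, 6.7, 7.9]
gripper_width: 0.0117
grasp_force: 20.5
```

Call:
drive_tool(
  commands=[
    [[-0.12,0.2,0,0,0,0],[-0.07,0.2,0,0,0,0],[0,0,0,0,0,0]],
  ],
)

```text
time: 20.9
eef_pos: [0.5323, -0.1355, 0.0375]
eef_rot: [-3.141, 0.003, -0.054]
contact_force: [-6.0, 4.2, 8.2]
gripper_width: 0.0114
grasp_force: 20.5
```

```bash
python3 - <<'E'
from h import *
d=snap('wrist','w4.png');s=sense();print(s['eef_pos'],s['contact_force'],np.arctan2(s['eef_pos'][1]+.1439,s['eef_pos'][0]-.5752)-1.516)
p=d['pixels'][100:320,200:420,::-1];cv2.imwrite('pics/c4.png',cv2.resize(p,None,fx=2.7,fy=2.7,interpolation=2))
E
```

```text
[ 0.53235271 -0.13554419  0.03751464] [-7.15979419  4.93920686  7.60672086] 1.4329961025017814
```

View pics/c4.png

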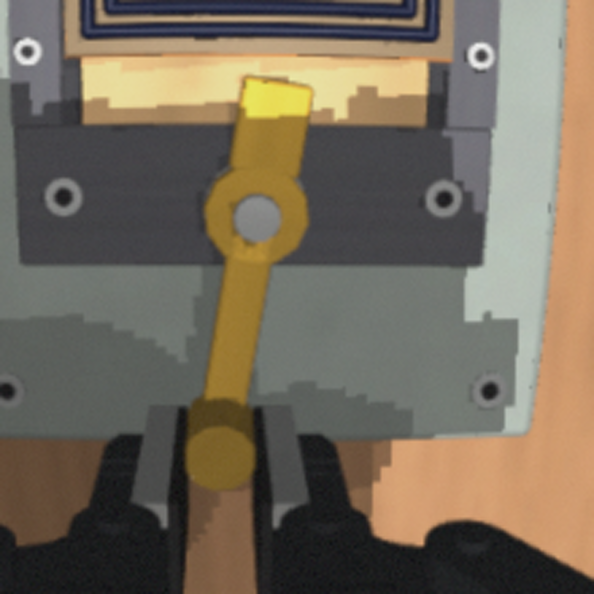

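Call:
drive_tool(
  commands=[
    [[-0.02,0.1,0,0,0,0],[0,0.1,0,0,0,0],[0,0,0,0,0,0]],
  ],
)

```text
time: 21.25
eef_pos: [0.5322, -0.1395, 0.0375]
eef_rot: [-3.141, 0.002, -0.054]
contact_force: [-5.7, 4.9, 6.6]
gripper_width: 0.0116
grasp_force: 20.5
```

Call:
drive_tool(
  commands=[
    [[0,0.08,0,0,0,0],[0,0.07,0,0,0,0],[0,0,0,0,0,0]],
  ],
)

```text
time: 21.55
eef_pos: [0.5323, -0.142, 0.0374]
eef_rot: [-3.141, 0.002, -0.054]
contact_force: [-4.7, 6.4, 5.1]
gripper_width: 0.0112
grasp_force: 20.6
```

Call:
drive_tool(
  commands=[
    [[0,0.08,0,0,0,0],[0,0,0,0,0,0]],
  ],
)

```text
time: 21.75
eef_pos: [0.5322, -0.1422, 0.0374]
eef_rot: [-3.139, 0.002, -0.053]
contact_force: [-3.8, 10.8, 6.1]
gripper_width: 0.0111
grasp_force: 20.8
```

Call:
drive_tool(
  commands=[
    [[0,-0.05,0,0,0,0],[0,0,0,0,0,0],[0,0,0,0,0,0],[0,0,-0.3,0,0,0],[0,0,-0.7,0,0,0]],
  ],
  fingers=160,
)

```text
time: 22.25
eef_pos: [0.5343, -0.1437, 0.0575]
eef_rot: [3.142, -0.001, -0.055]
contact_force: [-0.8, 0.1, 0.1]
gripper_width: 0.0319
grasp_force: 0.0
```

Call:
drive_tool(
  commands=[
    [[0,0,-1,0,0,0],[0,0,-1,0,0,0],[0,0,-1,0,0,0],[0,0,-1,0,0,0],[0,0,0,0,0,0]],
  ],
)

```text
time: 22.75
eef_pos: [0.536, -0.144, 0.141]
eef_rot: [3.141, -0.008, -0.055]
contact_force: [0.2, 0.2, -0.1]
gripper_width: 0.0316
grasp_force: 0.0
```

```bash
python3 - <<'E'
from h import *
d=snap('wrist','w5.png');s=sense();print(s['eef_pos'],s['contact_force'])
p=d['pixels'][0:270,190:430,::-1];cv2.imwrite('pics/c5.png',cv2.resize(p,None,fx=2.2,fy=2.2,interpolation=2))
E
```

```text
[ 0.53540425 -0.14383728  0.13962214] [ 0.49971079  0.71919783 -0.12160538]
```

View pics/c5.png

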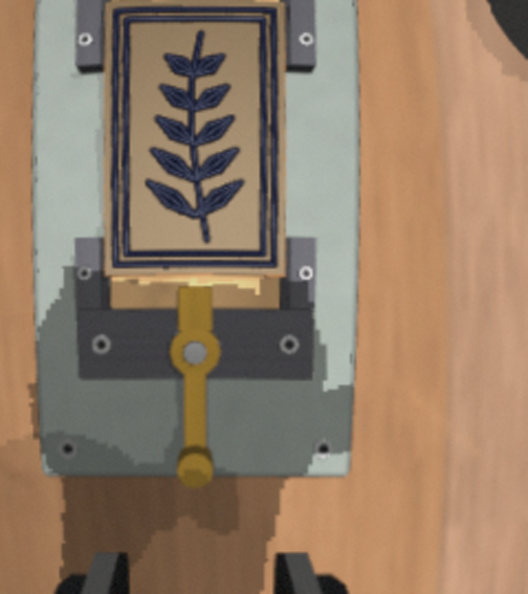

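The last crop shows the block flat against the stop. The keeper's tongue (195,300) lies over the ledge, pointing straight at the bar, and nothing is touching the gripper.

```bash
python3 -c "
from workcell import *
print(sign_off())"
```

```text
the job is handed in; nothing more can be done
None
```

The job is handed in: the block lies flat in the bed, one end under the sprung lip and the other behind the stop, with the keeper swung to its end stop over the ledge, done in about 23 s of robot time and with no other object touched.

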